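Slide the fish box over the sill into the chilling tray

TASK

Slide the lidded fish box into the chilling tray: raise its nose by the grip and lay it over the tray's sill while its rear end still rests on the counter, then push the box on over the sill until it lies flat in the well and leans firmly on the sprung end-stop bar, with about 10 N and never more than 20 N. Slide the box, do not carry it or stand it steeply on end; let go with the box still touching the bar, and leave the other things where they are.

Things in the scene. Friction and masses are not known exactly. Their poses are not given: they have to be found in the camera images.
- fish_box: the lidded wooden fish box with an upright grip on its lid (the grip tells it from the stacked boxes at the table's left side). 150 long (its x) x 110 wide (its y) x 50 mm high to the lid's top; 0.45 to 0.8 kg. Origin at the centre of its underside; x points to the nose, the end with the grip, which goes first; z up. It starts on the counter outside the tray's sill, nose towards it.
- box_grip (a point): the wooden grip fixed on the lid: an upright block 34 mm (along the box's x) x 24 mm (its y, the width to pinch) standing 37 mm above the lid, centred 48 mm ahead of the box's middle. This point lies on its axis, 23 mm above the lid (73 mm above the box's underside).
- box_nose (a point): middle of the bottom edge of the box's nose end, 75 mm ahead of the box's origin.
- box_rear (a point): middle of the bottom edge of the box's rear end, 75 mm behind the box's origin. Fingers pushing the rear face drag on it and can hold the rear end down and jam the box on the sill; with the box's middle past the sill, easing off lets it tip level.
- tray: the fixed steel chilling tray: a shallow well with a raised rim 16 mm high, 282 long (its x) x 200 mm wide, 184 mm between the side rims. Its x axis points from the entrance sill into the well, to the end stop. The well's floor lies 8 mm above the counter. Origin at counter height under the inner face of the sill, midway across.
- sill (a point): middle of the outer top edge of the tray's entrance sill, 16 mm above the counter; the sill is 12 mm thick along the tray's x and its top is 8 mm above the well's floor.
- stop_bracket: the end stop in the tray's far end, fixed (same origin and axes as the tray): a dark steel block at x = 241 to 263 mm that carries, on a clamped carriage, a sprung steel bar across the well, 120 mm wide, 14 to 46 mm above the counter, square to the tray.
- stop_block (a point): middle of the face of the end stop's dark block (not the bar). The bar stands 41 to 76 mm nearer the sill than this (its face 165 to 200 mm from the tray's origin): set by hand, not measured, to be felt or seen. It gives on damped springs, about 1.5 N per mm, up to 13 mm. It registers the box from 5 N; over 20 N harms it.
- tea_cup: bystander, leave it alone. Blue ceramic cup, 68 mm wide, 80 mm high; origin under its centre.
- brush_cup: bystander, leave it alone. Brown earthenware cup, 72 mm wide, 85 mm high; origin under its centre.
- soy_bottle: bystander, leave it alone. Amber bottle, 56 mm wide, 110 mm high; origin under its centre.
- sauce_dish: bystander, leave it alone. Small white dish, 84 mm wide, 20 mm high; origin under its centre.
- blue_bowl: bystander, leave it alone. Blue bowl, 130 mm wide, 55 mm high; origin under its centre.
- dark_bowl: bystander, leave it alone. Dark amber bowl, 100 mm wide, 65 mm high; origin under its centre.
- towel_tray: bystander, leave it alone. Dark wooden slab, 100 x 70 x 14 mm; origin under its centre.
There are look-alikes about, which are no part of the job. Leave any purple or yellow look-alike of the fish_box alone.

How it is judged:
On the way, in this order (a step that is already met when the one before it is completed fails the run):
1. the box's nose lies over the sill, higher than the sill's top, while its rear edge still rests on the counter (x of box_nose in the frame of tray above -0.008 m and z of box_nose in the frame of tray above 0.0135 m and z of box_rear in the frame of tray below 0.006 m and x of box_rear in the frame of tray below -0.05 m), for 0.2 s.
2. the box lies flat in the well, wholly inside the sill, and presses on the bar with more than 5 N (z of fish_box in the frame of tray between 0.005 and 0.0115 m and angle between fish_box's own z axis and vertical below 0.04 rad and x of box_rear in the frame of tray above 0 m and contact force between fish_box and stop_bracket above 5 N), for 0.2 s.
At the end, for the whole second after the job is handed in: the box lies flat in the well (underside 5 to 11.5 mm above the counter, tilt under 0.04 rad), its rear edge inside the sill, square to the tray within 0.1 rad, still touching the sprung bar (over 0.1 N), at rest (z of fish_box in the frame of tray between 0.005 and 0.0115 m and angle between fish_box's own z axis and vertical below 0.04 rad and x of box_rear in the frame of tray above 0 m and angle between the x axis of fish_box and the x axis of tray, either way round below 0.1 rad and contact force between fish_box and stop_bracket above 0.1 N and linear speed of fish_box below 0.01 m/s).
It fails at once if the bar is pushed with more than 20 N (contact force between fish_box and stop_bracket above 20 N).
It fails at once if the box is carried: its rear edge more than 30 mm above the counter (z of box_rear in the frame of tray above 0.03 m).
It fails at once if the box is tilted more than 0.35 rad (angle between fish_box's own z axis and vertical above 0.35 rad).
It fails at once if a bystander is moved more than 20 mm (distance of any of tea_cup, brush_cup, soy_bottle, sauce_dish, blue_bowl, dark_bowl, towel_tray from where it was at the start of the episode above 0.02 m).
It also fails if it takes over 72 s, if anything falls off the work surface, if the arm or the gripper's body presses on something with over 40 N, if the wrist force passes 120 N, or if a joint passes its speed limit or range.

ROBOT

A 7-joint arm with a two-finger parallel gripper is mounted at the origin on the work surface. World frame = base frame: x ahead of the robot, y to its left, z up, the work surface at z = 0. Lengths are in m, angles in rad, forces in N, time in s.
With the tool pointing down it reaches from about 0.4 to 0.925 m from the base axis. Payload 5.6 kg.
Tool frame: the origin (TCP) lies midway between the tips of the shut fingers; the grasp point (between the pads) lies 19 mm behind it; y points along the fingers, x is the direction in which the jaws open and shut, and the axes are right-handed (so a half turn about y gives the same grasp; the last joint's range is limited). The gripper opens to 85 mm and grips with 20 to 120 N. Pads are 22 mm wide; open, the fingers measure 114 mm over their backs; the gripper's body (76 mm by 85 mm) begins 54 mm behind the grasp point. The pads swing forward as they close: fully open they stand 13 mm farther back than shut.
Start: joints at [-1.222, 0.468, -0.012, 1.603, 0.006, 1.071, -0.056], TCP at [0.248, 0.601, 0.231] pointing down, gripper open.
Joint ranges: [-2.53, 2.53], [-0.31, 2.02], [-1.57, 1.55], [0.28, 2.44], [-1.29, 4.43], [0.15, 1.84], [-2.92, 2.92]. Speed limits (rad/s): [2.57, 2.57, 3.14, 3.14, 3.14, 3.14, 3.14].

INTERFACE

Orientations are given as a rotation vector (axis times angle).
In Python, from station import r gives the robot as it stands.
- The arm moves only by the tool apply_moves, never from a script. Its argument "deltas" is text: rows parted by semicolons, each of 7 numbers parted by spaces: the turn, a rotation vector about the tool's x, y, z scaled (see below), then the shift along the tool's x, y, z scaled (see below), then the opening, from 0 (shut) to 1 (fully open). A call has 1 to 20 rows; each row shifts and turns the commanded pose from where the row before left it, along the tool's axes as they then stand; what a row does not reach is not made up. The controller multiplies each number of a shift by 0.4 m and each number of a turn by 180 degrees. A row lasts 1/12 s, in which the tool goes at most 41.7 mm and 7.16 degrees, less where a joint would pass 70% of its speed; a pose out of reach is approached as far as the arm can. A call with a number of a shift or a turn outside -1 to 1 is refused whole. A call with a gripper value outside its range is refused whole. The fingers move at their own pace and stop on an object; "newtons" is the grip in N (left out, the last holds). Time passes only in rows, so rows that do not move let the fingers close. It gives the time, the measured TCP pose, the force and the opening at its end, in the units of the state.
- r.get_obs(): the state, without advancing time (a new reading comes with each control period).
- r.read_camera(name): name is "scene" or "top" or "wrist"; returns a dict with "color" (384x512x3 uint8, red, green, blue), "z_map" (384x512 float32, m along the optical axis (not along the pixel's ray), 0 where there is no reading), "K" (3x3 intrinsics, pixels), "R" (3x3) and "t" (3): a world point X has camera coordinates R X + t. Camera axes: x right, y down, z forward; pixel columns grow to the right and rows downward; lengths in m; the calibration is good to about 2 mm. A picture is of the moment at which its call begins.
- r.hand_in(): hands the job in, once; it reports no verdict.
The state is a dict: "clock": time; "joint_pos": joint angles; "qvel": joint speeds; "tau": joint torques, N m; "ee_pos": TCP position; "eef_rot": TCP orientation; "contact_force": force on the tool from outside, world axes, zero at the start; "wrist_torque": the same for the moment, N m; "gripper_width": opening from 0.0 (shut) to 1.0 (fully open).
Only numpy, scipy, OpenCV 4.12 (cv2) and the standard library are available. Lean on these libraries where they do the work, as an engineer would, in place of code of your own. Each camera call takes 0.05 s, during which the arm holds its last target.

## Working session

There is one attempt and no reset: what is moved stays moved. The work goes in short steps, Python scripts to look and compute and a tool call to move; the robot and the scene stay as the last step left them, time stands still between calls to the robot, and variables do not carry over. Pictures are saved under pics/ and viewed, and the job is handed in when it is done.

Besides the shell and the picture viewer there is one more tool, called after "Request:" by a JSON object that holds its "name" and its "arguments". apply_moves: Moves the arm, as the interface text tells. Shifts and turns lie within -1 to 1; 1 stands for 0.4 m of shift or 180 degrees of turn. Its arguments: {"type":"object","properties":{"deltas":{"type":"string"},"newtons":{"type":"number"}},"required":["deltas"]}

```bash
mkdir -p pics; ls
python3 - <<'E'
from station import r
import cv2
o=r.get_obs();print(o)
for n in ["scene","top","wrist"]:
    c=r.read_camera(n);cv2.imwrite(f"pics/{n}0.png",c["color"][:,:,::-1]);print(n,c["K"],c["R"],c["t"])
E
```

```text
pics
{'clock': 0.0, 'joint_pos': array([-1.22197599,  0.46839062, -0.0116354 ,  1.60364069,  0.00601086,
        1.07141066, -0.0562902 ]), 'qvel': array([ 1.39640419e-03, -4.89113687e-04,  2.25425485e-04,  9.24275034e-06,
        1.14999308e-04, -3.41577742e-04,  1.11488039e-03]), 'tau': array([ 2.54041461e-04, -5.32384765e+01,  2.12001713e-02, -2.51308233e+01,
        1.13001736e-02,  7.58384384e-03, -1.83208687e-05]), 'ee_pos': array([0.24804641, 0.60019162, 0.23032256]), 'eef_rot': array([-1.37060509, -0.91486617,  0.91723534]), 'contact_force': array([ 0.58607491, -0.47164938, -0.83479174]), 'wrist_torque': array([-0.05744212,  0.02258836, -0.00227449]), 'gripper_width': 0.9950285505216325}
scene [[481.77957001   0.         254.73489625]
 [  0.         481.77957001 194.25766864]
 [  0.           0.           1.        ]] [[ 0.85019292  0.52634063  0.01172723]
 [ 0.36531482 -0.57375685 -0.73304036]
 [-0.37910035  0.62750986 -0.68008404]] [-0.48042002 -0.16890455  1.76717788]
top [[467.75508298   0.         251.9184773 ]
 [  0.         467.75508298 189.29409344]
 [  0.           0.           1.        ]] [[ 0.00596547 -0.9998733   0.01475824]
 [-0.99873343 -0.00669471 -0.04986708]
 [ 0.04995957 -0.01444207 -0.99864682]] [-0.012503    0.56604717  1.61064183]
wrist [[299.80960224   0.         254.932485  ]
 [  0.         299.80960224 190.21683697]
 [  0.           0.           1.        ]] [[ 0.38185604  0.92422067 -0.0014578 ]
 [ 0.87844498 -0.36245194  0.31138884]
 [ 0.28726362 -0.12018631 -0.95028146]] [-0.65017253 -0.03994655  0.37935024]
```

View pics/scene0.png

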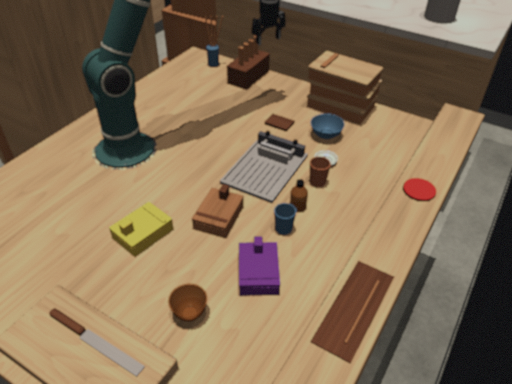

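View pics/top0.png

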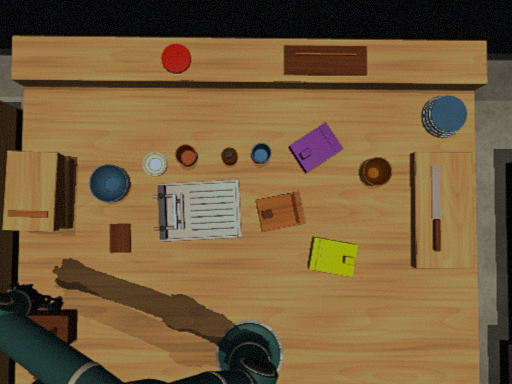

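View pics/wrist0.png

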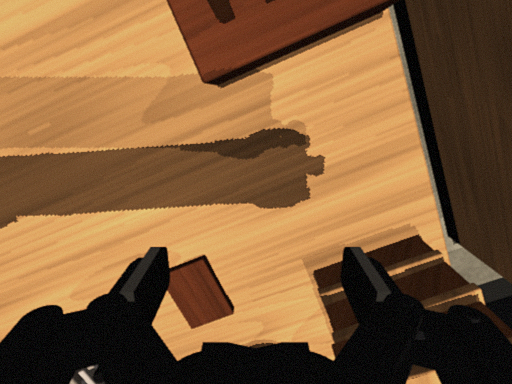

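The top view shows the fish box near (280,211), its grip at (267,213) facing the tray at (157–242, 180–241). The end stop is at the tray's left end (~170,212). Next I'll measure these with depth.

```bash
cat > h.py <<'E'
from station import r
import numpy as np, cv2
def cloud(c):
    K,R,t=c["K"],c["R"],c["t"];z=c["z_map"]
    v,u=np.mgrid[0:z.shape[0],0:z.shape[1]]
    P=np.stack([(u-K[0,2])*z/K[0,0],(v-K[1,2])*z/K[1,1],z],-1)
    W=(P-t)@R
    W[z<=0]=np.nan
    return W
def proj(c,X):
    p=(c["R"]@np.asarray(X,float).T).T+c["t"]; p=p@c["K"].T
    return p[:,:2]/p[:,2:]
def ray(c,uv,h):
    uv=np.atleast_2d(uv).astype(float)
    d=np.c_[uv,np.ones(len(uv))]@np.linalg.inv(c["K"]).T@c["R"]
    o=-c["R"].T@c["t"]
    return o+d*((h-o[2])/d[:,2])[:,None]
E
python3 - <<'E'
from h import *
for n,b in [("top",(140,165,180,150)),("scene",(180,110,150,140))]:
    c=r.read_camera(n); W=cloud(c)
    x,y,w,h=b
    im=c["color"][y:y+h,x:x+w,::-1]
    cv2.imwrite(f"pics/{n}_z.png",cv2.resize(im,None,fx=4.2,fy=4.2,interpolation=cv2.INTER_CUBIC))
    np.savez(f"{n}.npz",**c)
    # boxes by color: brownish
    hsv=cv2.cvtColor(c["color"],cv2.COLOR_RGB2HSV)
    print(n,hsv[(211 if n=="top" else 212),(285 if n=="top" else 215)])
    if n=="top":
        Z=W[...,2]
        print("table",np.nanmedian(Z[280:300,100:150]),np.nanmedian(Z[195:230,200:235]))
        np.set_printoptions(linewidth=250)
        print((Z[188:236:3,250:312:3]*1000).round())
        print((Z[176:246:4,150:248:4]*1000).round())
E
```

```text
top [ 12 179 138]
table -0.0003642728118428915 0.007706807479548805
[[-5.  6. -3.  4. -5. -5.  0. -1.  4. -3. -5.  5.  2. -4.  1. -1. -2. -6.  8.  5. -2.]
 [ 1. -4. -2.  3.  2. -9.  1.  4.  2.  3. -0.  1.  3.  2. -1.  2.  4. -6. -0. -0. -6.]
 [ 1.  5.  0. -5.  4. -2. -2.  2.  4.  5.  3. 44. 58. 53. 58. 53. 50.  3. -2. -5. -1.]
 [ 8.  5. -7. -5.  0.  2. 53. 58. 46. 52. 54. 53. 50. 48. 57. 51. 51. -0. -2. -5. -0.]
 [-1. -1. 57. 49. 51. 42. 47. 50. 43. 51. 45. 48. 56. 57. 53. 53. 46.  4. -8. -5.  7.]
 [ 1. -1. 56. 45. 48. 50. 47. 52. 48. 51. 40. 46. 48. 46. 54. 49. 51.  5.  1.  3. -8.]
 [ 1. -6. -9. 56. 48. 52. 49. 54. nan 50. 53. 46. 44. 51. 50. 48. 52. 49. -4. -2.  4.]
 [-1. -1.  7. 49. 50. 46. 51. 54. 53. 54. 51. 45. 47. 50. 47. 53. 43. 46. -5. -5.  1.]
 [-2.  3. -3. 47. 84. 84. 88. 86. 45. 48. 45. 55. 51. 51. 53. 49. 47. 51. -3. -1. -2.]
 [-0.  1.  0. 48. 86. 77. 88. 90. 48. 46. 50. 49. 50. 55. 49. 58. 45. 46.  3.  4. -2.]
 [ 2. -7.  2. 48. 54. 50. 54. 51. 49. 55. 56. 46. 43. 57. 52. 56. 54. 48.  1.  1.  0.]
 [-1. -4.  2.  3. 50. 59. 40. 58. nan 46. 53. 56. 44. 50. 52. 54. 53. 54. 5
[... 1535 characters left out ...]
  8.  9. 12.  5. 12. 10.  3. 11.  6. 17.  4. -0. 11.  3. -8.]
 [-2.  7.  6. 58. 22.  3. 51.  3. 36.  9.  4.  6.  7.  3.  2.  4.  6.  1. 10. 15.  6.  5. 14.  2. -3.]
 [ 2. 32. 41. 61. 35. 37. 43. 12. 46.  9. 10.  4.  3.  3.  7. 10.  3. 10. 10. 16. 13. 12. 20.  4. -4.]
 [-2.  0.  1. 54. 23. 10.  8. 12.  9. 17.  5.  3.  8. nan  9.  6.  6.  5. 15.  8.  3. 10. 13.  7.  1.]
 [-4.  1. -4. 56. 37. 12.  6.  6. 13.  7.  6.  9.  6.  7. 12. 10. 11. 15. 12. 13. 10. 12. 16.  4. -3.]
 [ 2. -5. -6. 16. 13. 14. 13. 20. 13.  5.  3.  1.  2.  2. -3. -6. -3.  1. -5. -3.  4.  5. -3. -1. -0.]
 [ 3.  4.  3. -4.  1.  3.  2. -3. -2.  1. -5.  3. -2. -4. -2. -1.  2. -1. -5.  2.  3.  3.  0. -2. -3.]]
scene [ 13 137 158]
```

```bash
true
```

```text
(no output)
```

View pics/top_z.png

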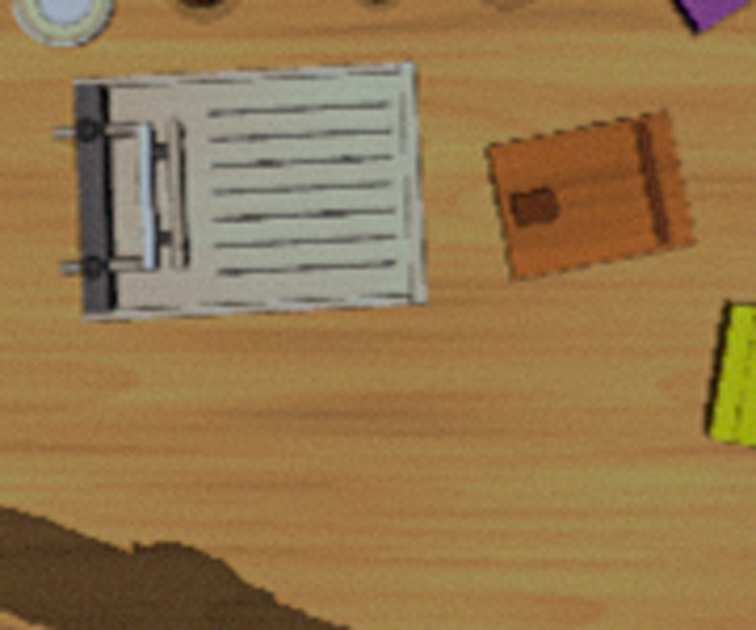

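View pics/scene_z.png

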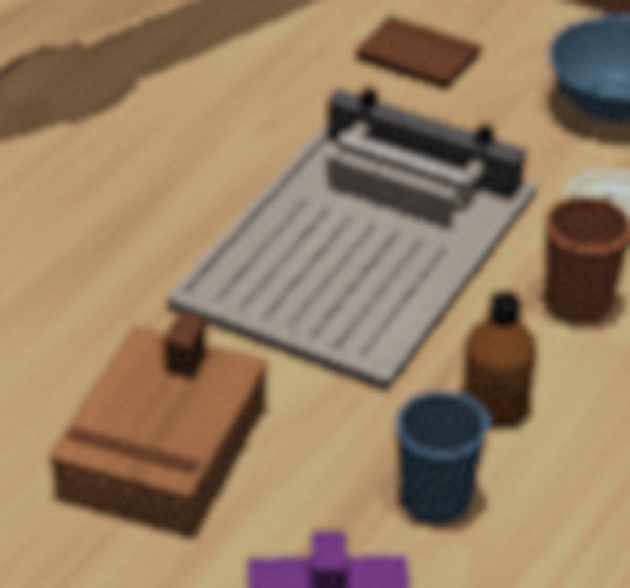

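Run:
```python
from h import *
c=dict(np.load("top.npz"));W=cloud(c);Z=cv2.medianBlur(np.nan_to_num(W[...,2]).astype(np.float32),3)
v,u=np.mgrid[0:384,0:512]
def rect(m,h,name):
    m=m.astype(np.uint8); n,l,s,ce=cv2.connectedComponentsWithStats(m)
    i=1+s[1:,4].argmax(); cn,_=cv2.findContours((l==i).astype(np.uint8),cv2.RETR_EXTERNAL,cv2.CHAIN_APPROX_NONE)
    p=cn[0][:,0,:]
    P=ray(c,p,h)[:,:2]
    R=cv2.minAreaRect((P*1000).astype(np.float32)); 
    print(name,s[i],R, cv2.boxPoints(R).round().tolist(), "cent",ray(c,ce[i],h)[0])
roi=lambda a,b,cc,d:(u>=a)&(u<=b)&(v>=cc)&(v<=d)
rect((Z>.03)&roi(248,312,185,240),.05,"box")
# table plane for lid: use pixels
rect((Z>.07)&roi(255,275,200,225),.087,"grip")
hsv=cv2.cvtColor(c["color"],cv2.COLOR_RGB2HSV)
rect((hsv[...,1]<90)&roi(145,250,170,250),.016,"tray")
rect((Z>.028)&roi(178,188,170,250),.046,"bar")
rect((Z>.03)&roi(150,169,170,250),.05,"block")
```

```text
box [ 256  192   49   40 1437] ((491.00189208984375, -103.93006134033203), (109.690673828125, 150.03990173339844), 11.57728385925293) [[422.0, -41.0], [452.0, -188.0], [560.0, -166.0], [530.0, -19.0]] cent [ 0.49071067 -0.10383795  0.05      ]
grip [262 210  11   9  73] ((481.28839111328125, -56.8836669921875), (23.3394832611084, 33.78276443481445), 11.63520336151123) [[466.0, -43.0], [473.0, -76.0], [496.0, -71.0], [489.0, -38.0]] cent [ 0.48117547 -0.05679026  0.087     ]
tray [ 153  179   89   62 4747] ((493.24560546875, 181.82945251464844), (200.56228637695312, 298.6960144042969), 3.279447078704834) [[385.0, 325.0], [402.0, 27.0], [602.0, 38.0], [585.0, 337.0]] cent [0.4931388  0.17421866 0.016     ]
bar [178 194   6  35 138] ((489.3133850097656, 233.2482147216797), (115.20135498046875, 16.91059112548828), 0.7923848628997803) [[432.0, 241.0], [432.0, 224.0], [547.0, 226.0], [547.0, 242.0]] cent [0.48820067 0.23207975 0.046     ]
block [152 185  18  55 475] ((485.6697998046875, 300.13262939453125), (182.45175170898438, 57.38249206542969), 0.8471002578735352) [[394.0, 327.0], [395.0, 270.0], [577.0, 273.0], [576.0, 330.0]] cent [0.48672915 0.29713897 0.05      ]
```

```bash
cat >> h.py <<'E'
from scipy.spatial.transform import Rotation as Ro
def toolR(yaw_x,pitch=0):
    """jaw axis x at heading yaw_x; y (fingers) down; """
    x=np.array([np.cos(yaw_x),np.sin(yaw_x),0]);y=np.array([0,0,-1.]);return np.stack([x,y,np.cross(x,y)],1)
def delta(R0,p0,R1,p1,n):
    """n equal rows from pose0 to pose1 ; rotation about fixed tool axis, shift in the tool axes (per row)."""
    rv=Ro.from_matrix(R0.T@R1).as_rotvec()
    print("turn total deg",np.degrees(rv).round(2),"scaled/row",(rv/np.pi/n).round(5)," shift in tool0 axes mm",(R0.T@(p1-p0)*1000).round(1),"scaled/row",(R0.T@(p1-p0)/.4/n).round(5))
def pose():
    o=r.get_obs();return Ro.from_rotvec(o["eef_rot"]).as_matrix(),o["ee_pos"],o
E
python3 - <<'E'
from h import *
R0,p0,o=pose();print(R0.round(3))
c=dict(np.load("top.npz"))
# sill, side rims from zoom corners
z=lambda a,b:(140+(a+.5)/4.2-.5,165+(b+.5)/4.2-.5)
for n,pts,h in [("sill outer",[z(414,62),z(427,302)],.016),("bar front",[z(186,120),z(187,268)],.046),("white bar",[z(141,122),z(157,122),z(145,268),z(158,268)],.046),("block face",[z(107,85),z(114,310)],.05)]:
    print(n,ray(c,pts,h).round(4)[:,:2].tolist())
# heading: box y axis etc
for yaw in (np.radians(11.6),np.radians(191.6)):
    delta(R0,p0,toolR(yaw),np.array([.481,-.057,.16]),1)
E
```

```text
[[ 0.382 -0.    -0.924]
 [ 0.924 -0.001  0.382]
 [-0.001 -1.    -0.   ]]
sill outer [[0.6002, 0.039], [0.4026, 0.0268]]
bar front [[0.5497, 0.2225], [0.4304, 0.2201]]
white bar [[0.5479, 0.2588], [0.548, 0.2459], [0.4302, 0.2539], [0.4303, 0.2435]]
block face [[0.5774, 0.286], [0.3966, 0.2776]]
turn total deg [ 3.000e-02  5.595e+01 -4.000e-02] scaled/row [ 1.5000e-04  3.1083e-01 -2.3000e-04]  shift in tool0 axes mm [-518.7   71.3 -466.3] scaled/row [-1.29671  0.17819 -1.16574]
turn total deg [-5.0000e-02 -1.2405e+02 -3.0000e-02] scaled/row [-2.7000e-04 -6.8917e-01 -1.7000e-04]  shift in tool0 axes mm [-518.7   71.3 -466.3] scaled/row [-1.29671  0.17819 -1.16574]
```

Request:
{"name": "apply_moves", "arguments": {"deltas": "0 0 0 -0.0648 0 -0.0583 1;0 0 0 -0.0648 0 -0.0583 1;0 0 0 -0.0648 0 -0.0583 1;0 0 0 -0.0648 0 -0.0583 1;0 0 0 -0.0648 0 -0.0583 1;0 0 0 -0.0648 0 -0.0583 1;0 0 0 -0.0648 0 -0.0583 1;0 0 0 -0.0648 0 -0.0583 1;0 0 0 -0.0648 0 -0.0583 1;0 0 0 -0.0648 0 -0.0583 1;0 0 0 -0.0648 0 -0.0583 1;0 0 0 -0.0648 0 -0.0583 1;0 0 0 -0.0648 0 -0.0583 1;0 0 0 -0.0648 0 -0.0583 1;0 0 0 -0.0648 0 -0.0583 1;0 0 0 -0.0648 0 -0.0583 1;0 0 0 -0.0648 0 -0.0583 1;0 0 0 -0.0648 0 -0.0583 1;0 0 0 -0.0648 0 -0.0583 1;0 0 0 -0.0648 0 -0.0583 1"}}

```text
clock: 1.92
ee_pos: [0.4816, -0.0581, 0.2315]
eef_rot: [-1.37, -0.917, 0.915]
contact_force: [0.1, 0.5, 0.9]
gripper_width: 1.001
```

Request:
{"name": "apply_moves", "arguments": {"deltas": "0 0.0389 0 0 0 0 1;0 0.0389 0 0 0 0 1;0 0.0389 0 0 0 0 1;0 0.0389 0 0 0 0 1;0 0.0389 0 0 0 0 1;0 0.0389 0 0 0 0 1;0 0.0389 0 0 0 0 1;0 0.0389 0 0 0 0 1;0 0 0 0 0 0 1;0 0 0 0 0 0 1"}}

```text
clock: 2.75
ee_pos: [0.4813, -0.0564, 0.2313]
eef_rot: [-1.565, -0.161, 0.161]
contact_force: [-0.3, 1.0, -0.4]
gripper_width: 1.004
```

Run:
```python
from h import *
R0,p0,o=pose();print(p0,R0.round(3),o["joint_pos"].round(2))
delta(R0,p0,toolR(np.radians(11.6)),np.array([.481,-.057,.13]),1)
c=r.read_camera("wrist");cv2.imwrite("pics/w1.png",c["color"][:,:,::-1]);np.savez("w1.npz",**c)
c=r.read_camera("scene");cv2.imwrite("pics/s1.png",c["color"][:,:,::-1])
```

```text
[ 0.48129066 -0.05636513  0.23131421] [[ 0.979  0.    -0.203]
 [ 0.203  0.     0.979]
 [ 0.    -1.    -0.   ]] [-0.45  0.19  0.56  2.03 -0.13  0.95  0.38]
turn total deg [0.   0.14 0.01] scaled/row [0.0e+00 7.8e-04 4.0e-05]  shift in tool0 axes mm [ -0.4 101.3  -0.6] scaled/row [-0.00106  0.25329 -0.00141]
```

View pics/w1.png

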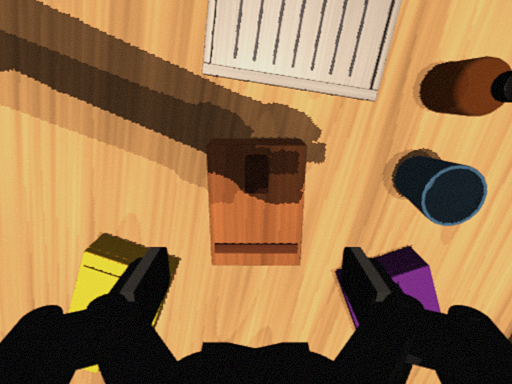

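The wrist view shows the box lid at (208–306, 140–265), squared to the jaws. The grip at (257,173) is centred between the fingers (168 and 343). I'll refine the grip position from this view.

Run:
```python
from h import *
c=dict(np.load("w1.npz"))
g=c["color"].astype(int).sum(2)
m=(g[145:205,235:285]<75).astype(np.uint8)
W=cloud(c)
sub=W[140:210,230:290]; s=sub[(sub[...,2]>.08)&(sub[...,2]<.095)]
print(len(s),s.mean(0),(s.max(0)-s.min(0)))
R=cv2.minAreaRect((s[:,:2]*1000).astype(np.float32));print(R)
b=W[130:270,200:312].reshape(-1,3);b=b[(abs(b[:,2]-.05)<.008)]
print(cv2.minAreaRect((b[:,:2]*1000).astype(np.float32)))
print("sill in wrist",ray(c,[(204,75),(376,100)],.016))
```

```text
783 [ 0.4820245  -0.05538169  0.08561958] [0.02839338 0.03561265 0.0078108 ]
((482.2901306152344, -56.063507080078125), (23.385120391845703, 33.450233459472656), 11.033963203430176)
((492.1168212890625, -103.71907806396484), (110.20845031738281, 150.98284912109375), 11.448566436767578)
sill in wrist [[0.40599828 0.02904441 0.016     ]
 [0.60205778 0.04259365 0.016     ]]
```

Request:
{"name": "apply_moves", "arguments": {"deltas": "0 0 0 0.002 0.06 0 0.7;0 0 0 0 0.06 0 0.7;0 0 0 0 0.06 0 0.7;0 0 0 0 0.06 0 0.7;0 0 0 0 0.06 0 0.7;0 0 0 0 0.05 0 0.7;0 0 0 0 0.04 0 0.7;0 0 0 0 0.025 0 0.7;0 0 0 0 0.015 0 0.7;0 0 0 0 0 0 0.7;0 0 0 0 0 0 0.7;0 0 0 0 0 0 0.7"}}

```text
clock: 3.85
ee_pos: [0.4828, -0.0564, 0.0601]
eef_rot: [-1.565, -0.16, 0.157]
contact_force: [-0.2, 0.7, 0.2]
gripper_width: 0.699
```

Request:
{"name": "apply_moves", "arguments": {"deltas": "0 0 0 0 0.008 0 0.7;0 0 0 0 0 0 0.7;0 0 0 0 0 0 0;0 0 0 0 0 0 0;0 0 0 0 0 0 0;0 0 0 0 0 0 0;0 0 0 0 0 0 0;0 0 0 0 0 0 0;0 0 0 0 0 0 0;0 0 0 0 0 0 0", "newtons": 60}}

```text
clock: 4.68
ee_pos: [0.4824, -0.0563, 0.0564]
eef_rot: [-1.565, -0.159, 0.158]
contact_force: [-1.3, 0.4, 5.9]
gripper_width: 0.274
```

Run:
```python
from h import *
R0,p0,o=pose();print(p0,o["gripper_width"]*85,o["contact_force"],o["wrist_torque"])
c=r.read_camera("scene");cv2.imwrite("pics/s2.png",cv2.resize(c["color"][110:250,180:330,::-1],None,fx=4.2,fy=4.2,interpolation=cv2.INTER_CUBIC))
```

```text
[ 0.48241352 -0.05626992  0.05643657] 23.253120347242028 [-1.30229478  0.42892402  5.86977938] [0.03794479 0.21084472 0.09146314]
```

View pics/s2.png

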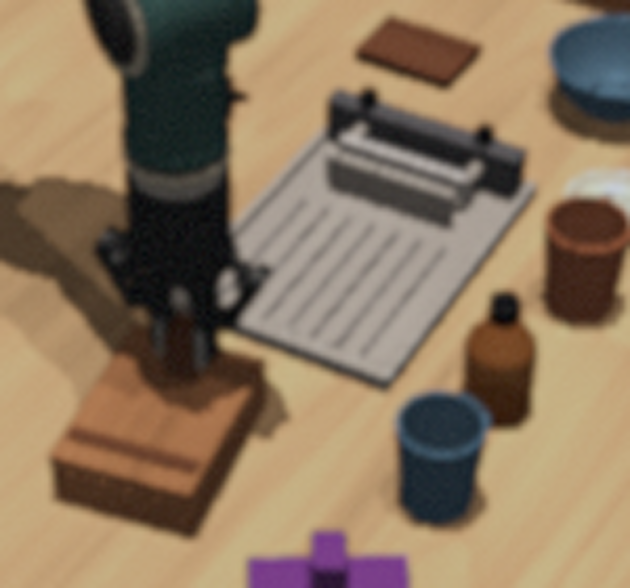

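```bash
cat >> h.py <<'E'
TY=np.radians(3.5);T0=np.array([.502,.0465,0])
ex=np.array([-np.sin(TY),np.cos(TY),0]);ey=np.array([-np.cos(TY),-np.sin(TY),0]);ez=np.array([0,0,1.])
TR=np.stack([ex,ey,ez],1)
C,H=.048,.0564
def tcp(xr,yr,zr,tilt,yaw):
    """rear-edge position in tray frame m, tilt nose-up deg, yaw rel. tray deg -> tool pose"""
    B=TR@Ro.from_euler("zyx",[yaw,-tilt,0],degrees=True).as_matrix()
    p=T0+TR@np.array([xr,yr,zr])+B@np.array([.075+C,0,H])
    return np.stack([-B[:,1],-B[:,2],B[:,0]],1),p
def state():
    R,p,o=pose();B=np.stack([R[:,2],-R[:,0],-R[:,1]],1)
    q=TR.T@(p-B@np.array([.075+C,0,H])-T0)
    e=Ro.from_matrix(TR.T@B).as_euler("zyx",degrees=True)
    return q,-e[1],e[0],o
def plan(states,ns,start=None):
    cur=list(start) if start is not None else None
    if cur is None:
        q,t,y,o=state();cur=[*q,t,y]
    out=[]
    for s,n in zip(states,ns):
        for k in range(n):
            a=np.array(cur)+(np.array(s)-cur)*k/n;b=np.array(cur)+(np.array(s)-cur)*(k+1)/n
            R0,p0=tcp(*a);R1,p1=tcp(*b)
            rv=Ro.from_matrix(R0.T@R1).as_rotvec()/np.pi
            out.append((rv,R0.T@(p1-p0)/.4))
        cur=list(s)
    for a,b in out: print(" ".join(f"{v:.4f}".rstrip("0").rstrip(".").replace("-0","-0") for v in [*a,*b]))
def show():
    q,t,y,o=state();print("rear(tray mm)",(q*1000).round(1),"tilt",round(t,2),"yaw",round(y,2),"Ftray",(TR.T@o["contact_force"]).round(1),"M",(TR.T@o["wrist_torque"]).round(2),"w",o["gripper_width"].round(3),"t",o["clock"])
E
python3 - <<'E'
from h import *
show()
q,t,y,o=state()
plan([[*q,9,y]],[6])
E
```

```text
Traceback (most recent call last):
  File "h.py", line 56, in show
    q,t,y,o=state();print("rear(tray mm)",(q*1000).round(1),"tilt",round(t,2),"yaw",round(y,2),"Ftray",(TR.T@o["contact_force"]).round(1),"M",(TR.T@o["wrist_torque"]).round(2),"w",o["gripper_width"].round(3),"t",o["clock"])
                                                                                                                                                                                    ^^^^^^^^^^^^^^^^^^^^^^^^
AttributeError: 'float' object has no attribute 'round'
```

```bash
sed -i 's/o\["gripper_width"\].round(3)/round(o["gripper_width"],3)/' h.py
python3 - <<'E'
from h import *
show()
q,t,y,o=state()
plan([[*q,9,y]],[6])
E
```

```text
rear(tray mm) [-223.2    8.6    0. ] tilt 0.01 yaw 8.04 Ftray [-0.5  0.3  5.4] M [ 0.25 -0.1   0.06] w 0.271 t 4.7333
0.0082 -0 -0.0012 -0.0005 -0.0079 -0.0038
0.0082 -0 -0.0012 -0.0005 -0.0079 -0.0038
0.0082 0 -0.0012 -0.0005 -0.0079 -0.0038
0.0082 -0 -0.0012 -0.0005 -0.0079 -0.0038
0.0082 0 -0.0012 -0.0005 -0.0079 -0.0038
0.0082 -0 -0.0012 -0.0005 -0.0079 -0.0038
```

```bash
sed -i 's/"zyx"/"ZYX"/g' h.py
python3 - <<'E'
from h import *
show()
q,t,y,o=state()
s=[*q,t,y]
plan([[*q,9,y]],[6])
print()
a=[q[0]+.035,0.0,0,9,1.0]
plan([a],[12],start=[*q,9,y])
E
```

```text
rear(tray mm) [-223.2    8.6    0. ] tilt 0.01 yaw 8.04 Ftray [-0.5  0.3  5.4] M [ 0.25 -0.1   0.06] w 0.271 t 4.7333
0.0083 0 -0 -0 -0.008 -0.0038
0.0083 -0 0 0 -0.008 -0.0038
0.0083 -0 -0 -0 -0.008 -0.0038
0.0083 -0 0 -0 -0.008 -0.0038
0.0083 -0 0 0 -0.008 -0.0038
0.0083 0 0 -0 -0.008 -0.0038

0 0.0032 -0.0005 0.0057 0.0011 0.0069
-0 0.0032 -0.0005 0.0056 0.0011 0.0069
0 0.0032 -0.0005 0.0055 0.0011 0.0069
0 0.0032 -0.0005 0.0055 0.0011 0.0069
-0 0.0032 -0.0005 0.0054 0.0011 0.007
-0 0.0032 -0.0005 0.0053 0.0011 0.007
-0 0.0032 -0.0005 0.0053 0.0011 0.007
0 0.0032 -0.0005 0.0052 0.0011 0.007
-0 0.0032 -0.0005 0.0051 0.0011 0.0071
-0 0.0032 -0.0005 0.005 0.0011 0.0071
-0 0.0032 -0.0005 0.005 0.0011 0.0071
-0 0.0032 -0.0005 0.0049 0.0011 0.0071
```

Request:
{"name": "apply_moves", "arguments": {"deltas": "0.0083 0 0 0 -0.0079 -0.0038 0;0.0083 0 0 0 -0.0079 -0.0038 0;0.0083 0 0 0 -0.0079 -0.0038 0;0.0083 0 0 0 -0.0079 -0.0038 0;0.0083 0 0 0 -0.0079 -0.0038 0;0.0083 0 0 0 -0.0079 -0.0038 0;0 0 0 0 0 0 0;0 0 0 0 0 0 0"}}

```text
clock: 5.4
ee_pos: [0.4844, -0.0666, 0.0742]
eef_rot: [-1.41, -0.142, 0.166]
contact_force: [1.2, 0.7, -0.3]
gripper_width: 0.276
```

Run:
```python
from h import *
show()
```

```text
rear(tray mm) [-223.5    8.7   -0.6] tilt 8.92 yaw 8.01 Ftray [ 0.6 -1.2 -0.3] M [-0.3   0.35 -0.02] w 0.276 t 5.4
```

Request:
{"name": "apply_moves", "arguments": {"deltas": "0 0.0032 -0.0005 0.0057 0.001 0.0069 0;0 0.0032 -0.0005 0.0056 0.001 0.0069 0;0 0.0032 -0.0005 0.0055 0.001 0.0069 0;0 0.0032 -0.0005 0.0055 0.001 0.0069 0;0 0.0032 -0.0005 0.0054 0.001 0.007 0;0 0.0032 -0.0005 0.0053 0.001 0.007 0;0 0.0032 -0.0005 0.0053 0.001 0.007 0;0 0.0032 -0.0005 0.0052 0.001 0.007 0;0 0.0032 -0.0005 0.0051 0.001 0.0071 0;0 0.0032 -0.0005 0.005 0.001 0.0071 0;0 0.0032 -0.0005 0.005 0.001 0.0071 0;0 0.0032 -0.0005 0.0049 0.001 0.0071 0;0 0 0 0 0 0 0;0 0 0 0 0 0 0"}}

```text
clock: 6.57
ee_pos: [0.5044, -0.0281, 0.075]
eef_rot: [-1.412, -0.056, 0.066]
contact_force: [0.6, 1.3, -2.8]
gripper_width: 0.275
```

Run:
```python
from h import *
show()
c=r.read_camera("scene");cv2.imwrite("pics/s3.png",cv2.resize(c["color"][110:250,180:330,::-1],None,fx=4.2,fy=4.2,interpolation=cv2.INTER_CUBIC))
q,t,y,o=state()
plan([[-.148,0,0,9,0.0]],[8])
```

```text
rear(tray mm) [-187.2    0.    -0. ] tilt 9.04 yaw 1.08 Ftray [ 1.2 -0.7 -2.8] M [-0.05  0.06 -0.05] w 0.275 t 6.5667
-0 0.0007 -0.0001 0.0009 0.002 0.0121
-0 0.0007 -0.0001 0.0009 0.002 0.0121
-0 0.0007 -0.0001 0.0009 0.002 0.0121
-0 0.0007 -0.0001 0.0008 0.002 0.0121
-0 0.0007 -0.0001 0.0008 0.002 0.0121
-0 0.0007 -0.0001 0.0008 0.002 0.0121
-0 0.0007 -0.0001 0.0007 0.002 0.0121
-0 0.0007 -0.0001 0.0007 0.002 0.0121
```

View pics/s3.png

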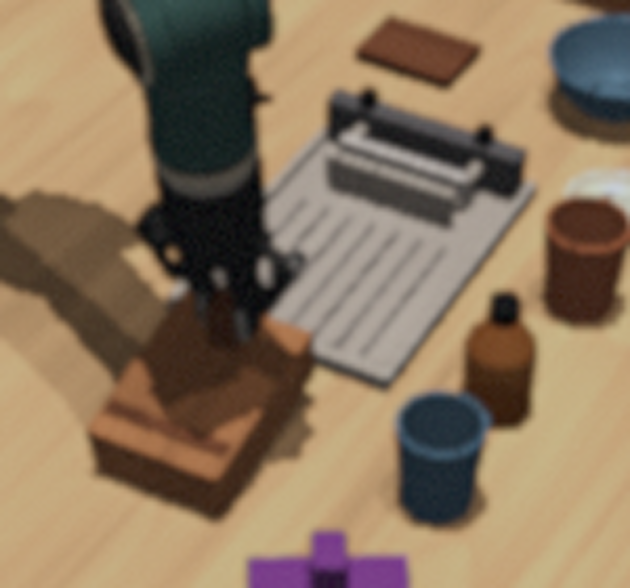

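Request:
{"name": "apply_moves", "arguments": {"deltas": "0 0.0007 0 0.0009 0.002 0.0121 0;0 0.0007 0 0.0009 0.002 0.0121 0;0 0.0007 0 0.0009 0.002 0.0121 0;0 0.0007 0 0.0009 0.002 0.0121 0;0 0.0007 0 0.0008 0.002 0.0121 0;0 0.0007 0 0.0008 0.002 0.0121 0;0 0.0007 0 0.0008 0.002 0.0121 0;0 0.0007 0 0.0008 0.002 0.0121 0;0 0 0 0 0.002 0.0121 0;0 0 0 0 0 0 0;0 0 0 0 0 0 0;0 0 0 0 0 0 0;0 0 0 0 0 0 0"}}

```text
clock: 7.7
ee_pos: [0.504, 0.0161, 0.0749]
eef_rot: [-1.412, -0.042, 0.054]
contact_force: [-1.1, 3.6, -0.3]
gripper_width: 0.275
```

Run:
```python
from h import *
show()
c=r.read_camera("scene");cv2.imwrite("pics/s4.png",cv2.resize(c["color"][110:250,180:330,::-1],None,fx=4.2,fy=4.2,interpolation=cv2.INTER_CUBIC))
q,t,y,o=state()
plan([[-.148+.05,0,0,9,0.0],[-.065,0,0,9,0]],[8,5])
```

```text
rear(tray mm) [-1.431e+02 -1.000e-01 -2.000e-01] tilt 9.05 yaw 0.06 Ftray [ 3.6  0.9 -0.3] M [-0.12 -0.31  0.07] w 0.275 t 7.7
-0 0 -0 0 0.0022 0.014
-0 0 -0 0 0.0022 0.014
-0 0 -0 0 0.0022 0.014
-0 0 -0 0 0.0022 0.014
-0 0 -0 0 0.0022 0.014
-0 0 -0 0 0.0022 0.014
-0 0 -0 0 0.0022 0.014
-0 0 -0 -0 0.0022 0.014
0 0 0 0 0.0026 0.0163
0 0 0 0 0.0026 0.0163
0 0 0 -0 0.0026 0.0163
0 0 0 -0 0.0026 0.0163
0 0 0 0 0.0026 0.0163
```

View pics/s4.png

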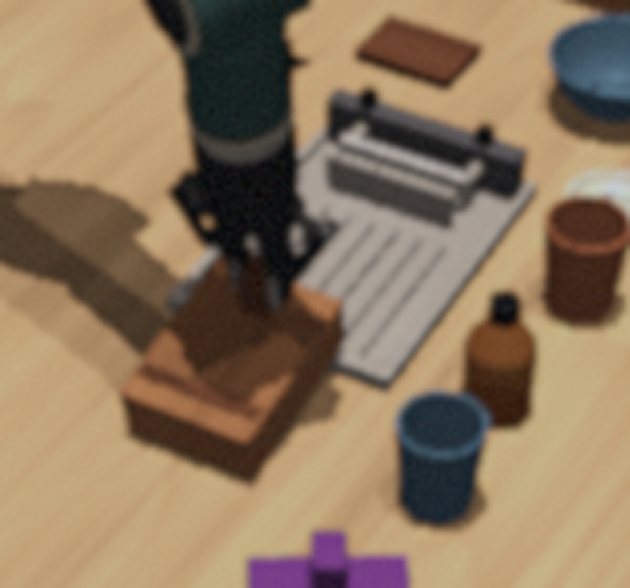

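Run:
```python
from h import *
show()
plan([[-.12,0,0,9,0],[-.075,0,.011,5,0],[-.055,0,.0155,1,0]],[4,10,6])
```

```text
rear(tray mm) [-1.433e+02 -1.000e-01 -2.000e-01] tilt 9.03 yaw 0.05 Ftray [3.1 0.  0.1] M [-0.04 -0.33 -0.01] w 0.276 t 7.75
-0 0.0001 -0 0 0.0022 0.0144
-0 0.0001 -0 0 0.0022 0.0144
-0 0.0001 -0 0 0.0022 0.0144
-0 0.0001 -0 -0 0.0022 0.0144
-0.0022 -0 -0 -0 0.0012 0.0125
-0.0022 -0 0 0 0.0011 0.0125
-0.0022 0 0 0 0.001 0.0125
-0.0022 -0 -0 0 0.001 0.0125
-0.0022 0 -0 -0 0.0009 0.0125
-0.0022 -0 -0 -0 0.0008 0.0125
-0.0022 -0 0 0 0.0007 0.0125
-0.0022 0 0 0 0.0006 0.0125
-0.0022 0 0 -0 0.0006 0.0124
-0.0022 0 -0 0 0.0005 0.0124
-0.0037 0 0 0 0.0024 0.0101
-0.0037 -0 -0 -0 0.0023 0.0101
-0.0037 -0 0 -0 0.0022 0.0101
-0.0037 0 -0 -0 0.0022 0.01
-0.0037 0 0 0 0.0021 0.01
-0.0037 0 -0 -0 0.002 0.01
```

Request:
{"name": "apply_moves", "arguments": {"deltas": "0 0 0 0 0.0022 0.0144 0;0 0 0 0 0.0022 0.0144 0;0 0 0 0 0.0022 0.0144 0;0 0 0 0 0.0022 0.0144 0;-0.0022 0 0 0 0.0012 0.0125 0;-0.0022 0 0 0 0.0011 0.0125 0;-0.0022 0 0 0 0.001 0.0125 0;-0.0022 0 0 0 0.001 0.0125 0;-0.0022 0 0 0 0.0009 0.0125 0"}}

```text
clock: 8.5
ee_pos: [0.5011, 0.0637, 0.0763]
eef_rot: [-1.449, -0.043, 0.052]
contact_force: [0.4, -4.3, -3.7]
gripper_width: 0.273
```

Request:
{"name": "apply_moves", "arguments": {"deltas": "-0.0022 0 0 0 0.0008 0.0125 0;-0.0022 0 0 0 0.0007 0.0125 0;-0.0022 0 0 0 0.0006 0.0125 0;-0.0022 0 0 0 0.0006 0.0125 0;-0.0022 0 0 0 0.0005 0.0125 0;0 0 0 0 0 0 0"}}

```text
clock: 9.0
ee_pos: [0.499, 0.0904, 0.0776]
eef_rot: [-1.482, -0.045, 0.055]
contact_force: [-1.1, 0.8, 1.3]
gripper_width: 0.271
```

Run:
```python
from h import *
show()
c=r.read_camera("scene");cv2.imwrite("pics/s5.png",cv2.resize(c["color"][110:250,180:330,::-1],None,fx=4.2,fy=4.2,interpolation=cv2.INTER_CUBIC))
plan([[-.055,0,.0155,1,0],[-.03,0,.017,-2,0],[-.0,0,.017,-2,0]],[6,6,6])
```

```text
rear(tray mm) [-73.5   0.2  10.6] tilt 5.04 yaw 0.17 Ftray [0.9 1.1 1.3] M [ 0.09 -0.19 -0.02] w 0.271 t 9.0
-0.0038 0.0001 -0 0.0003 0.0023 0.0096
-0.0038 0.0001 -0 0.0003 0.0022 0.0096
-0.0038 0.0001 -0 0.0002 0.0021 0.0096
-0.0038 0.0001 -0 0.0002 0.002 0.0096
-0.0038 0.0001 -0 0.0002 0.002 0.0095
-0.0038 0.0001 -0 0.0002 0.0019 0.0095
-0.0028 -0 0 0 0.0022 0.0116
-0.0028 -0 -0 -0 0.0022 0.0116
-0.0028 0 -0 0 0.0021 0.0116
-0.0028 0 0 0 0.002 0.0116
-0.0028 0 -0 -0 0.0019 0.0116
-0.0028 -0 0 0 0.0018 0.0116
0 0 0 -0 -0.0004 0.0125
0 0 0 -0 -0.0004 0.0125
0 0 0 -0 -0.0004 0.0125
0 0 0 -0 -0.0004 0.0125
0 0 0 -0 -0.0004 0.0125
0 0 0 -0 -0.0004 0.0125
```

View pics/s5.png

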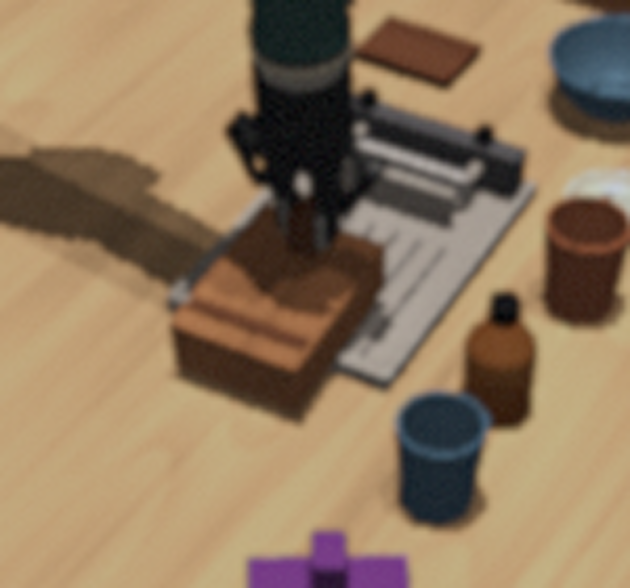

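The box lies across the sill, following the grip with the nose over the well. I'll keep sliding it on.

Request:
{"name": "apply_moves", "arguments": {"deltas": "-0.0038 0 0 0 0.0023 0.0096 0;-0.0038 0 0 0 0.0022 0.0096 0;-0.0038 0 0 0 0.0021 0.0096 0;-0.0038 0 0 0 0.002 0.0096 0;-0.0038 0 0 0 0.002 0.0095 0;-0.0038 0 0 0 0.0019 0.0095 0;0 0 0 0 0 0 0"}}

```text
clock: 9.63
ee_pos: [0.4976, 0.1135, 0.0737]
eef_rot: [-1.555, -0.047, 0.054]
contact_force: [-1.5, 1.6, -1.2]
gripper_width: 0.272
```

Request:
{"name": "apply_moves", "arguments": {"deltas": "-0.0028 0 0 0 0.0022 0.0116 0;-0.0028 0 0 0 0.0022 0.0116 0;-0.0028 0 0 0 0.0021 0.0116 0;-0.0028 0 0 0 0.002 0.0116 0;-0.0028 0 0 0 0.0019 0.0116 0;-0.0028 0 0 0 0.0018 0.0116 0;0 0 0 0 0 0 0"}}

```text
clock: 10.22
ee_pos: [0.4961, 0.1412, 0.0687]
eef_rot: [-1.607, -0.049, 0.052]
contact_force: [-1.2, 0.8, 0.1]
gripper_width: 0.273
```

Run:
```python
from h import *
show()
plan([[-.0,0,.017,-2,0]],[6])
c=r.read_camera("top");cv2.imwrite("pics/t6.png",cv2.resize(c["color"][165:315,140:320,::-1],None,fx=4.2,fy=4.2,interpolation=cv2.INTER_CUBIC))
c=r.read_camera("scene");cv2.imwrite("pics/s6.png",cv2.resize(c["color"][110:250,180:330,::-1],None,fx=4.2,fy=4.2,interpolation=cv2.INTER_CUBIC))
```

```text
rear(tray mm) [-30.1  -0.1  16.9] tilt -2.12 yaw 0.19 Ftray [0.9 1.1 0.1] M [ 0.06 -0.18 -0.01] w 0.273 t 10.2167
0.0001 0.0002 0 0.0002 -0.0006 0.0125
0.0001 0.0002 0 0.0002 -0.0006 0.0125
0.0001 0.0002 0 0.0002 -0.0006 0.0125
0.0001 0.0002 0 0.0002 -0.0006 0.0125
0.0001 0.0002 0 0.0001 -0.0006 0.0125
0.0001 0.0002 0 0.0001 -0.0006 0.0125
```

View pics/s6.png

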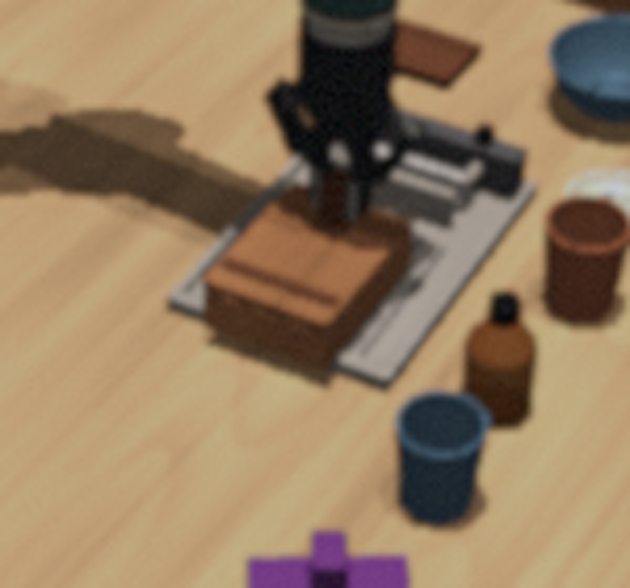

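View pics/t6.png

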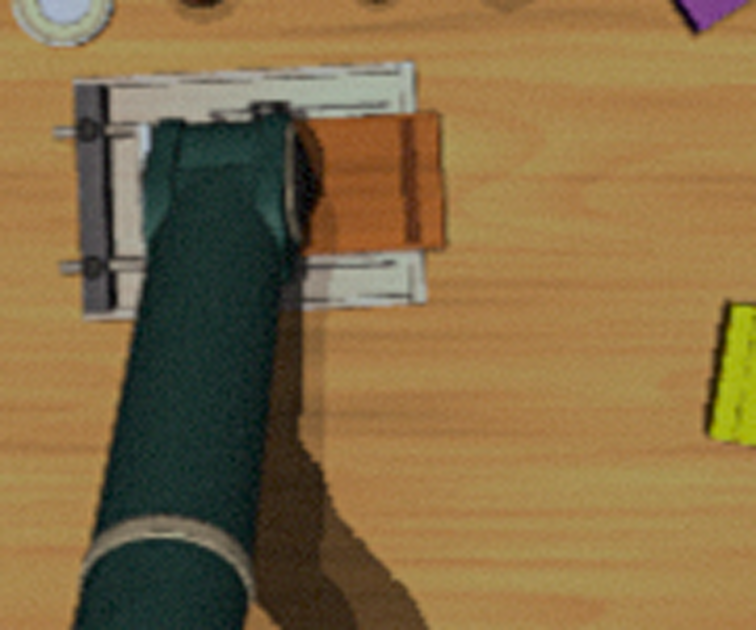

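Request:
{"name": "apply_moves", "arguments": {"deltas": "0 0 0 0 -0.0004 0.0125 0;0 0 0 0 -0.0004 0.0125 0;0 0 0 0 -0.0004 0.0125 0;0 0 0 0 -0.0004 0.0125 0;0 0 0 0 -0.0004 0.0125 0;0 0 0 0 -0.0004 0.0125 0;0 0 0 0 -0.0004 0.0125 0;0 0 0 0 0 0.0075 0;0 0 0 0 0 0 0;0 0 0 0 0 0 0"}}

```text
clock: 11.15
ee_pos: [0.4937, 0.1774, 0.0684]
eef_rot: [-1.608, -0.048, 0.051]
contact_force: [-0.1, -0.1, -6.6]
gripper_width: 0.27
```

Run:
```python
from h import *
show()
plan([[.008,0,.0085,0,0]],[6])
c=r.read_camera("top");cv2.imwrite("pics/t7.png",cv2.resize(c["color"][165:315,140:320,::-1],None,fx=4.2,fy=4.2,interpolation=cv2.INTER_CUBIC))
```

```text
rear(tray mm) [ 6.2  0.3 16.6] tilt -2.13 yaw 0.08 Ftray [-0.1  0.2 -6.6] M [ 0.04 -0.44  0.01] w 0.27 t 11.15
0.002 0.0001 0 0.0002 0.0015 0
0.002 0.0001 0 0.0002 0.0015 -0
0.002 0.0001 0 0.0002 0.0015 -0
0.002 0.0001 0 0.0002 0.0015 -0.0001
0.002 0.0001 0 0.0002 0.0015 -0.0001
0.002 0.0001 0 0.0002 0.0015 -0.0001
```

View pics/t7.png

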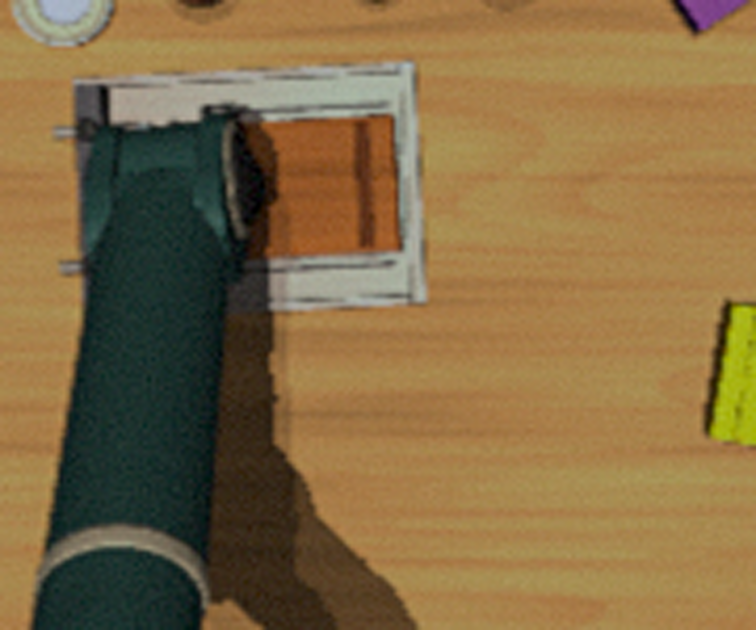

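The rear edge has cleared the sill, and the grip now carries about 6.6 N. Next I'll lower the rear into the well.

Request:
{"name": "apply_moves", "arguments": {"deltas": "0.002 0 0 0 0.0015 0.0005 0;0.002 0 0 0 0.0015 0.0005 0;0.002 0 0 0 0.0015 0.0005 0;0.002 0 0 0 0.0015 0.0005 0;0.002 0 0 0 0.0015 0.0005 0;0.002 0 0 0 0.0015 0.0005 0;0 0 0 0 0 0 0;0 0 0 0 0 0 0"}}

```text
clock: 11.87
ee_pos: [0.494, 0.178, 0.0651]
eef_rot: [-1.57, -0.046, 0.05]
contact_force: [0.5, -0.4, -7.1]
gripper_width: 0.273
```

Run:
```python
from h import *
show()
```

```text
rear(tray mm) [8.8 0.1 8.6] tilt 0.04 yaw 0.01 Ftray [-0.4 -0.5 -7.1] M [ 0.01 -0.09 -0.01] w 0.273 t 11.8667
```

Request:
{"name": "apply_moves", "arguments": {"deltas": "0 0 0 0 0.001 0 0;0 0 0 0 0.001 0 0;0 0 0 0 0 0 0;0 0 0 0 0 0 0;0 0 0 0 0 0 0"}}

```text
clock: 12.28
ee_pos: [0.4939, 0.1782, 0.0645]
eef_rot: [-1.57, -0.046, 0.051]
contact_force: [-3.7, -1.8, 2.3]
gripper_width: 0.273
```

Run:
```python
from h import *
show()
```

```text
rear(tray mm) [9.  0.1 8. ] tilt 0.04 yaw 0.04 Ftray [-1.5  3.8  2.3] M [ 0.48  0.25 -0.11] w 0.273 t 12.2833
```

Request:
{"name": "apply_moves", "arguments": {"deltas": "0 0 0 0 0 0.0025 0;0 0 0 0 0 0.0025 0;0 0 0 0 0 0.0025 0;0 0 0 0 0 0.0025 0;0 0 0 0 0 0.0025 0;0 0 0 0 0 0.0025 0;0 0 0 0 0 0.0025 0;0 0 0 0 0 0.0025 0"}}

```text
clock: 12.95
ee_pos: [0.4941, 0.1862, 0.0644]
eef_rot: [-1.57, -0.047, 0.05]
contact_force: [0.9, -4.8, 2.9]
gripper_width: 0.273
```

Run:
```python
from h import *
show()
```

```text
rear(tray mm) [16.9 -0.6  8. ] tilt 0.03 yaw 0.03 Ftray [-4.8 -0.6  2.9] M [-0.32  1.08 -0.07] w 0.273 t 12.95
```

Request:
{"name": "apply_moves", "arguments": {"deltas": "0 0 0 0 0 0.0025 0;0 0 0 0 0 0.0025 0;0 0 0 0 0 0.0025 0;0 0 0 0 0 0.0025 0"}}

```text
clock: 13.28
ee_pos: [0.4937, 0.1901, 0.0644]
eef_rot: [-1.57, -0.047, 0.05]
contact_force: [0.9, -5.6, 3.2]
gripper_width: 0.274
```

Run:
```python
from h import *
show()
```

```text
rear(tray mm) [20.9 -0.4  8. ] tilt 0.03 yaw 0.02 Ftray [-5.7 -0.6  3.2] M [-0.34  1.15 -0.11] w 0.274 t 13.2833
```

Request:
{"name": "apply_moves", "arguments": {"deltas": "0 0 0 0 -0.0005 0.0025 0;0 0 0 0 0 0.0025 0;0 0 0 0 0 0.0025 0"}}

```text
clock: 13.53
ee_pos: [0.4932, 0.1933, 0.0645]
eef_rot: [-1.57, -0.047, 0.05]
contact_force: [0.3, -4.1, 3.2]
gripper_width: 0.269
```

Run:
```python
from h import *
show()
```

```text
rear(tray mm) [24.1 -0.1  8. ] tilt 0.03 yaw 0.03 Ftray [-4.1 -0.1  3.2] M [-0.4   1.07 -0.14] w 0.269 t 13.5333
```

Request:
{"name": "apply_moves", "arguments": {"deltas": "0 0 0 0 0 0.0025 0;0 0 0 0 0 0.0025 0"}}

```text
clock: 13.7
ee_pos: [0.493, 0.1952, 0.0645]
eef_rot: [-1.57, -0.046, 0.05]
contact_force: [0.3, -5.2, 2.7]
gripper_width: 0.272
```

Run:
```python
from h import *
show()
```

```text
rear(tray mm) [26.  0.  8.] tilt 0.03 yaw 0.02 Ftray [-5.2  0.   2.7] M [-0.4   1.12 -0.15] w 0.272 t 13.7
```

Request:
{"name": "apply_moves", "arguments": {"deltas": "0 0 0 0 0 0.0025 0;0 0 0 0 0 0.0025 0"}}

```text
clock: 13.87
ee_pos: [0.4928, 0.1971, 0.0644]
eef_rot: [-1.57, -0.046, 0.05]
contact_force: [-0.2, -5.1, 2.5]
gripper_width: 0.274
```

Run:
```python
from h import *
show()
```

```text
rear(tray mm) [27.9  0.1  8. ] tilt 0.03 yaw 0.01 Ftray [-5.   0.5  2.5] M [-0.45  1.14 -0.17] w 0.274 t 13.8667
```

Request:
{"name": "apply_moves", "arguments": {"deltas": "0 0 0 0 0 0.0025 0;0 0 0 0 0 0.0025 0"}}

```text
clock: 14.03
ee_pos: [0.4927, 0.1991, 0.0645]
eef_rot: [-1.57, -0.046, 0.05]
contact_force: [-0.8, -4.7, 3.4]
gripper_width: 0.269
```

Request:
{"name": "apply_moves", "arguments": {"deltas": "0 0 0 0 0 0.0025 0;0 0 0 0 0 0.0025 0"}}

```text
clock: 14.2
ee_pos: [0.4925, 0.201, 0.0645]
eef_rot: [-1.57, -0.046, 0.05]
contact_force: [0.2, -4.9, 4.1]
gripper_width: 0.273
```

Run:
```python
from h import *
show()
c=r.read_camera("scene");cv2.imwrite("pics/s8.png",cv2.resize(c["color"][110:250,180:330,::-1],None,fx=4.2,fy=4.2,interpolation=cv2.INTER_CUBIC))
c=r.read_camera("wrist");cv2.imwrite("pics/w8.png",c["color"][:,:,::-1])
```

```text
rear(tray mm) [31.9  0.2  8. ] tilt 0.03 yaw 0.01 Ftray [-4.9  0.1  4.1] M [-0.38  1.18 -0.2 ] w 0.273 t 14.2
```

View pics/w8.png

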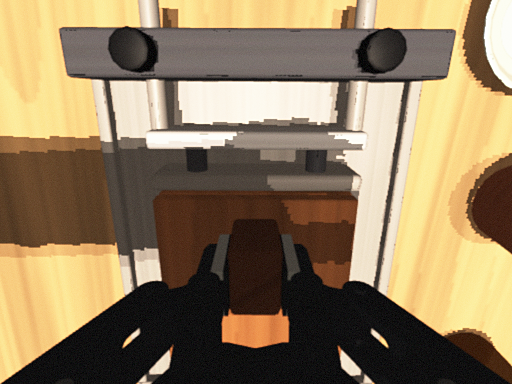

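View pics/s8.png

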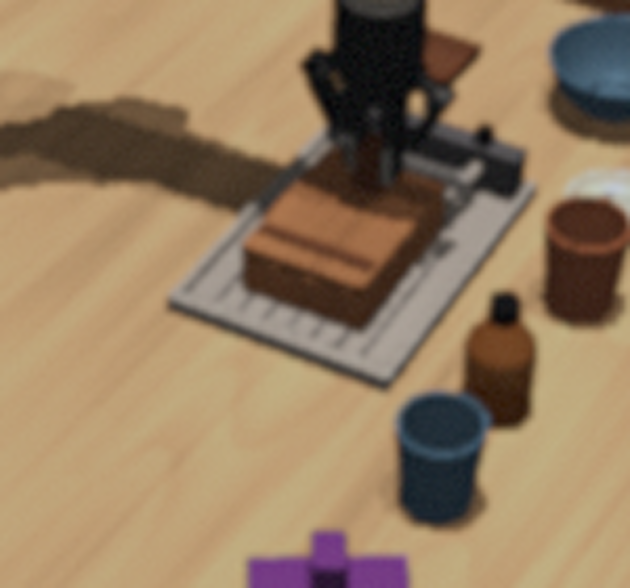

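The wrist view shows the sprung bar (rows 165–190, columns 155–360) right at the box nose (row 192), with its springs at (196,160) and (316,160). I'll creep up to it.

Request:
{"name": "apply_moves", "arguments": {"deltas": "0 0 0 0 0 0.002 0;0 0 0 0 0 0.002 0"}}

```text
clock: 14.47
ee_pos: [0.4925, 0.2021, 0.0644]
eef_rot: [-1.57, -0.046, 0.05]
contact_force: [0.5, -6.5, 4.2]
gripper_width: 0.271
```

Request:
{"name": "apply_moves", "arguments": {"deltas": "0 0 0 0 0 0.002 0;0 0 0 0 0 0.002 0"}}

```text
clock: 14.63
ee_pos: [0.4924, 0.203, 0.0645]
eef_rot: [-1.571, -0.045, 0.05]
contact_force: [-0.3, -8.8, 4.7]
gripper_width: 0.276
```

Request:
{"name": "apply_moves", "arguments": {"deltas": "0 0 0 0 0 0.002 0;0 0 0 0 0 0.002 0"}}

```text
clock: 14.8
ee_pos: [0.4923, 0.2041, 0.0645]
eef_rot: [-1.572, -0.044, 0.049]
contact_force: [0.3, -10.6, 6.6]
gripper_width: 0.268
```

Request:
{"name": "apply_moves", "arguments": {"deltas": "0 0 0 0 0 0.002 0;0 0 0 0 0 0.002 0"}}

```text
clock: 14.97
ee_pos: [0.4922, 0.2049, 0.0645]
eef_rot: [-1.572, -0.044, 0.049]
contact_force: [-0.5, -11.9, 6.9]
gripper_width: 0.272
```

Request:
{"name": "apply_moves", "arguments": {"deltas": "0 0 0 0 0 0.002 0;0 0 0 0 0 0.002 0;0 0 0 0 0 0 0;0 0 0 0 0 0 0"}}

```text
clock: 15.3
ee_pos: [0.4922, 0.2059, 0.0645]
eef_rot: [-1.573, -0.043, 0.049]
contact_force: [-0.5, -11.8, 7.7]
gripper_width: 0.271
```

Run:
```python
from h import *
show()
```

```text
rear(tray mm) [36.6  0.6  8.4] tilt -0.15 yaw -0.13 Ftray [-11.8   1.2   7.7] M [-0.19  2.45 -0.25] w 0.271 t 15.3
```

Request:
{"name": "apply_moves", "arguments": {"deltas": "0 0 0 0 0 0.002 0;0 0 0 0 0 0.002 0;0 0 0 0 0 0 0;0 0 0 0 0 0 0"}}

```text
clock: 15.63
ee_pos: [0.4921, 0.2068, 0.0645]
eef_rot: [-1.574, -0.043, 0.049]
contact_force: [-0.4, -13.7, 8.4]
gripper_width: 0.269
```

Request:
{"name": "apply_moves", "arguments": {"deltas": "0 0 0 0 0 0.002 0;0 0 0 0 0 0.001 0;0 0 0 0 0 0 0;0 0 0 0 0 0 0;0 0 0 0 0 0 0;0 0 0 0 0 0 0"}}

```text
clock: 16.13
ee_pos: [0.4921, 0.2074, 0.0645]
eef_rot: [-1.574, -0.043, 0.049]
contact_force: [-2.0, -14.3, 9.4]
gripper_width: 0.273
```

Run:
```python
from h import *
show()
c=r.read_camera("wrist");cv2.imwrite("pics/w9.png",c["color"][:,:,::-1])
```

```text
rear(tray mm) [38.   0.6  8.6] tilt -0.22 yaw -0.16 Ftray [-14.1   2.8   9.4] M [-0.16  3.23 -0.23] w 0.273 t 16.1333
```

View pics/w9.png

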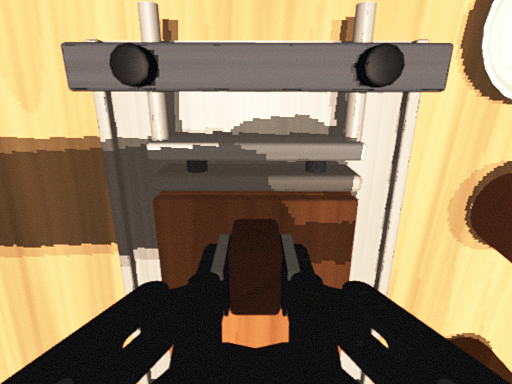

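Request:
{"name": "apply_moves", "arguments": {"deltas": "0 0 0 0 0 0.001 0;0 0 0 0 0 0.001 0;0 0 0 0 0 0 0;0 0 0 0 0 0 0;0 0 0 0 0 0 0;0 0 0 0 0 0 0;0 0 0 0 0 0 0"}}

```text
clock: 16.77
ee_pos: [0.4921, 0.2078, 0.0646]
eef_rot: [-1.575, -0.043, 0.049]
contact_force: [-1.1, -16.3, 10.1]
gripper_width: 0.265
```

Run:
```python
from h import *
show()
c=r.read_camera("scene");cv2.imwrite("pics/s10.png",cv2.resize(c["color"][110:250,180:330,::-1],None,fx=4.2,fy=4.2,interpolation=cv2.INTER_CUBIC))
W=cloud(c)
hsv=cv2.cvtColor(c["color"],cv2.COLOR_RGB2HSV)
c=r.read_camera("top");W=cloud(c);P=(W.reshape(-1,3)-T0)@TR
# visible rear part of lid in top view
hsv=cv2.cvtColor(c["color"],cv2.COLOR_RGB2HSV).reshape(-1,3)
m=(P[:,0]>.02)&(P[:,0]<.10)&(abs(P[:,1])<.05)&(P[:,2]>.045)&(P[:,2]<.075)
p=P[m];print(len(p)); A=np.c_[p[:,:2],np.ones(len(p))];k=np.linalg.lstsq(A,p[:,2],rcond=None)[0];print("lid plane slopes",k, "lid z at x=.07",k[0]*.07+k[2],"min x",np.percentile(p[:,0],[0,1,5]))
```

```text
rear(tray mm) [38.4  0.7  8.7] tilt -0.24 yaw -0.17 Ftray [-16.2   2.1  10.1] M [-0.19  3.42 -0.21] w 0.265 t 16.7667
555
lid plane slopes [-0.01283796  0.00612425  0.05965283] lid z at x=.07 0.05875416922548689 min x [0.03735745 0.03763733 0.0401516 ]
```

View pics/s10.png

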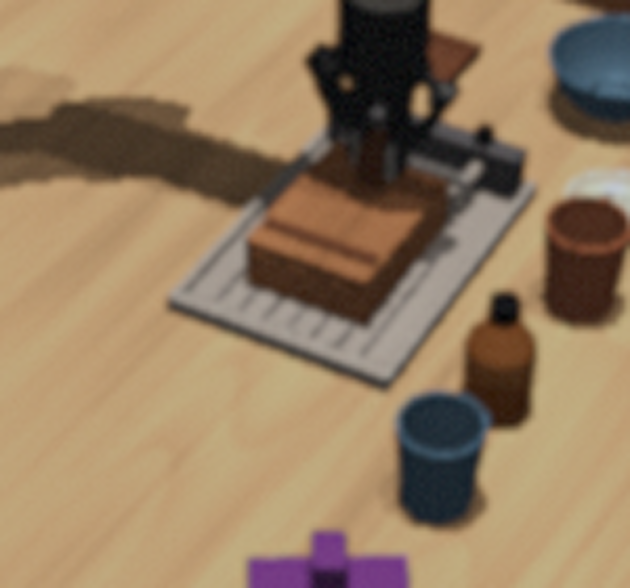

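Checks at full push: the lid is flat (slope 0.013), the underside is about 8.5 mm up, and the bar is compressed about 6 mm (roughly 9–10 N). I'll ease back while still gripped, so the spring can't throw the box off the bar when I let go.

Request:
{"name": "apply_moves", "arguments": {"deltas": "0 0 0 0 -0.0005 -0.001 0;0 0 0 0 -0.0005 -0.001 0;0 0 0 0 0 -0.001 0;0 0 0 0 0 -0.001 0;0 0 0 0 0 -0.001 0;0 0 0 0 0 -0.001 0;0 0 0 0 0 -0.001 0;0 0 0 0 0 0 0;0 0 0 0 0 0 0"}}

```text
clock: 17.62
ee_pos: [0.4921, 0.2075, 0.0645]
eef_rot: [-1.572, -0.044, 0.049]
contact_force: [0.1, -9.5, 1.8]
gripper_width: 0.276
```

Run:
```python
from h import *
show()
```

```text
rear(tray mm) [38.2  0.5  8.3] tilt -0.11 yaw -0.11 Ftray [-9.5  0.5  1.8] M [-0.56  2.01 -0.33] w 0.276 t 17.6167
```

Request:
{"name": "apply_moves", "arguments": {"deltas": "0 0 0 0 0 -0.001 0;0 0 0 0 0 -0.001 0;0 0 0 0 0 -0.001 0;0 0 0 0 0 -0.001 0;0 0 0 0 0 -0.001 0;0 0 0 0 0 -0.001 0;0 0 0 0 0 -0.001 0;0 0 0 0 0 0 0;0 0 0 0 0 0 0"}}

```text
clock: 18.37
ee_pos: [0.4921, 0.2069, 0.0645]
eef_rot: [-1.57, -0.046, 0.05]
contact_force: [2.8, -5.1, -1.3]
gripper_width: 0.271
```

Run:
```python
from h import *
show()
```

```text
rear(tray mm) [37.7  0.2  8. ] tilt 0.01 yaw 0.01 Ftray [-5.3 -2.5 -1.3] M [-0.77  1.05 -0.33] w 0.271 t 18.3667
```

Request:
{"name": "apply_moves", "arguments": {"deltas": "0 0 0 0 0 -0.001 0;0 0 0 0 0 -0.001 0;0 0 0 0 0 -0.001 0;0 0 0 0 0 -0.001 0;0 0 0 0 0 -0.001 0;0 0 0 0 0 -0.001 0;0 0 0 0 0 0 0;0 0 0 0 0 0 0"}}

```text
clock: 19.03
ee_pos: [0.4921, 0.2047, 0.0645]
eef_rot: [-1.57, -0.046, 0.051]
contact_force: [2.8, -4.0, -6.5]
gripper_width: 0.271
```

Run:
```python
from h import *
show()
```

```text
rear(tray mm) [35.5  0.3  8.1] tilt 0.02 yaw 0.04 Ftray [-4.2 -2.5 -6.5] M [-0.91  0.93 -0.24] w 0.271 t 19.0333
```

Request:
{"name": "apply_moves", "arguments": {"deltas": "0 0 0 0 0.0005 -0.001 0;0 0 0 0 0.0005 -0.001 0;0 0 0 0 0 -0.001 0;0 0 0 0 0 0 0;0 0 0 0 0 0 0"}}

```text
clock: 19.45
ee_pos: [0.4922, 0.2041, 0.0645]
eef_rot: [-1.569, -0.047, 0.051]
contact_force: [0.8, -1.5, -1.8]
gripper_width: 0.278
```

Run:
```python
from h import *
show()
```

```text
rear(tray mm) [35.   0.2  8. ] tilt 0.07 yaw 0.08 Ftray [-1.6 -0.7 -1.8] M [-0.58  0.41 -0.14] w 0.278 t 19.45
```

Request:
{"name": "apply_moves", "arguments": {"deltas": "0 0 0 0 0 0 0.35;0 0 0 0 0 0 0.4;0 0 0 0 0 0 0.5;0 0 0 0 0 0 0.6;0 0 0 0 0 0 0.7;0 0 0 0 0 0 0.7;0 0 0 0 0 0 0.7;0 0 0 0 0 0 0.7"}}

```text
clock: 20.12
ee_pos: [0.4922, 0.2036, 0.0643]
eef_rot: [-1.57, -0.046, 0.051]
contact_force: [-1.1, 0.4, 0.0]
gripper_width: 0.698
```

Request:
{"name": "apply_moves", "arguments": {"deltas": "0 0 0 0 -0.02 0 0.7;0 0 0 0 -0.04 0 0.7;0 0 0 0 -0.06 0 0.7;0 0 0 0 -0.06 0 0.7;0 0 0 0 -0.06 0 0.7;0 0 0 0 -0.06 0 0.7;0 0 0 0 -0.03 0 0.7;0 0 0 0 0 0 0.7;0 0 0 0 0 0 0.7"}}

```text
clock: 20.87
ee_pos: [0.4926, 0.2038, 0.1966]
eef_rot: [-1.569, -0.047, 0.051]
contact_force: [-1.4, 0.0, -0.6]
gripper_width: 0.7
```

Run:
```python
from h import *
show()
c=r.read_camera("wrist");cv2.imwrite("pics/w11.png",c["color"][:,:,::-1])
W=cloud(c);P=((W-T0)@TR)
p=P.reshape(-1,3)
b=p[(abs(p[:,2]-.058)<.01)&(abs(p[:,1])<.07)&(p[:,0]>.0)&(p[:,0]<.22)]
hsv=cv2.cvtColor(c["color"],cv2.COLOR_RGB2HSV).reshape(-1,3)
print(np.percentile(b[:,0],[0.5,99.5]))
A=np.c_[b[:,:2],np.ones(len(b))];print(np.linalg.lstsq(A,b[:,2],rcond=None)[0])
c=r.read_camera("scene");cv2.imwrite("pics/s11.png",cv2.resize(c["color"][110:250,180:330,::-1],None,fx=4.2,fy=4.2,interpolation=cv2.INTER_CUBIC))
```

```text
rear(tray mm) [ 34.6  -0.2 140. ] tilt 0.08 yaw 0.06 Ftray [ 0.1  1.4 -0.6] M [ 0.04  0.01 -0.01] w 0.7 t 20.8667
[0.03591261 0.18422152]
[-0.00699244 -0.00057352  0.05797701]
```

View pics/w11.png

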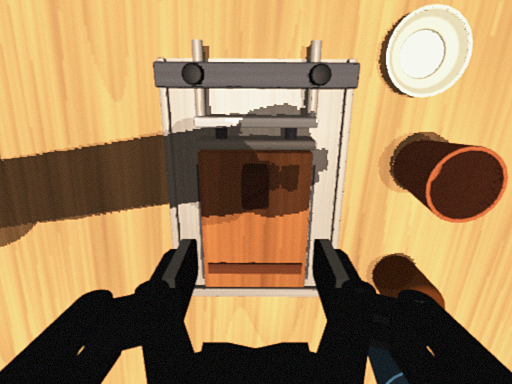

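View pics/s11.png

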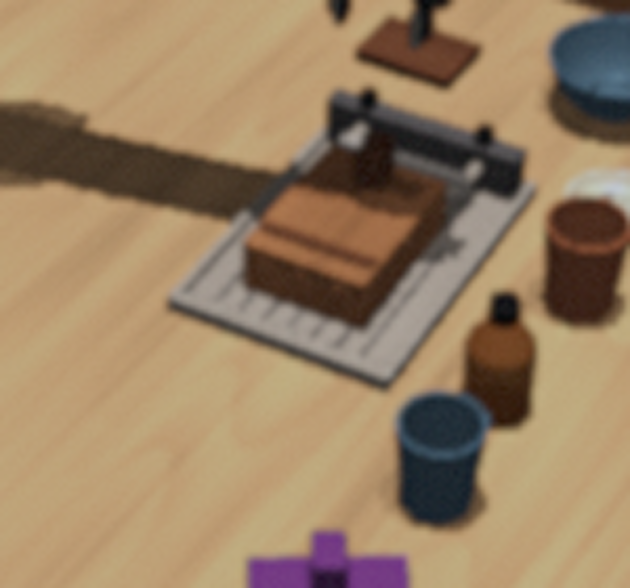

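The wrist view shows the box nose (row 150) against the sprung bar (rows 138–150). The box sits square between the rims and wholly inside the sill (row 291). The lid is flat, and the nose is about 2–3 mm past where contact began.

Run:
```python
from h import *
print(r.hand_in())
```

```text
the job is handed in; nothing more can be done
None
```

I slid the fish box into the chilling tray, pressed it on the sprung bar, let go with it still leaning on the bar, and handed in at about 21 s. The hand-in gives no verdict.

**How it went:**
1. I pinched the grip and raised the nose about 9° with the rear still on the counter, squaring the box to the tray as it slid forward.
2. I laid the nose over the sill and held it there briefly.
3. I slid the box on over the sill, levelling it as the rear came up. I kept the rear about 17 mm above the counter at most. For the last few millimetres, and while the rear was lowered into the well, the grip carried the box's weight.
4. I pushed it until the bar gave about 6 mm. The wrist read about 16 N in all, of which I put about 9–10 N on the bar and the rest down to floor friction.
5. I eased back with the box still gripped, opened the fingers and lifted clear.

**Last checks:**
- **Lie of the box:** the lid is flat (slope about 0.007 rad). The underside is about 8 mm above the counter, and the box looks square to the tray.
- **Rear edge:** it is about 35 mm inside the sill.
- **Bar contact:** the nose is still about 2–3 mm past where contact began, so I estimate 3–4 N left on the bar.
- **Other things:** the path kept clear of the bystanders. The ones in the last pictures look unmoved, but I did not measure them or check every one.

No check failed. The bar force was never measured directly: it comes from wrist force, travel and the visible gap at the springs. The spring-gap reading came out a little lower, at about 8 N.

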